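# Stow the last diamond hone and unclip the hone cassette

### The job

The sharpening is finished: take the green-handled diamond hone out of the wooden drying rest, slide it edgewise all the way down into the empty middle slot of the black hone cassette while that is still clipped in its grey dock, and let go of it. Then squeeze the cassette's two yellow side catches together and lift the cassette, with its three hones in it, straight out of the dock, and finish still holding it by the squeezed catches, upright and at rest, with its underside at least 10 cm above the bench, so that I can wipe out the dock. Leave the other things on the bench where they are.

Things in the scene. Friction and masses are not known exactly. Their poses are not given: they have to be found in the camera images.
- hone_green: Loose diamond hone, 60 g, standing on edge in the rest: steel plate 100 (x) x 4.5 (y) x 44 (z) mm, lower corners stepped in 4 mm, green back 6.6 mm thick at z 40 to 48 mm, on it a green gripping lug 30 (x) x 10 (y) mm at x = 0 with a round top, z = 46 to 78 mm. Origin: middle of the lower edge; x along the plate, z up to the lug. Same either way round.
- green_lug_top (a point): Middle of the top of the green hone's lug, 78 mm above the hone's origin.
- rest: Brown hardwood drying rest, fixed, 80 (x) x 50 (y) x 36 mm, with a slot 6.4 mm wide along its x through its whole length, open above; slot floor at z = 8.5 mm. Origin: centre of its underside, on the bench.
- cassette: Loose black hone cassette, 112 (x) x 39.5 (y) x 42 mm without catches, 0.22 kg empty, 0.4 kg with three hones. Three slots along x, 6.9 mm wide, 104 mm long, at y = -13.5, 0, +13.5 mm; slot floor at z = 4 mm. Origin: centre of its underside. Yellow catches at its +y and -y sides at x = 0. It sits in the dock, axes along the dock's, origin 6 mm above the dock's, about 1 mm play.
- slot_mouth (a point): Centre of the mouth of the empty middle slot, 42 mm above the cassette's underside, between two rounded rib crowns that guide a plate up to 3 mm off centre. A hone fully home has its lower edge 38 mm below this point and its lug top 40 mm above it.
- dock: Grey cast drip base, fixed, 150 (x) x 92 (y) x 6 mm, origin at the centre of its underside, on the bench. On each long side a latch bridge (x -26 to 26, y 29 to 34 mm, top at z = 38.4 mm) under which a catch nose hooks; guides and end stops up to z = 21 mm. Unless both catches are squeezed the cassette rises less than 3 mm.
- catch_left (a joint): Spring catch on the cassette's +y side, hinged at its foot, rad: 0 = free (leaning outward, nose under the bridge), 0.17 = fully squeezed (upright, firm stop). Nose clear from about 0.12. 2 N on the pad starts it, 5 N takes it home; then it can be gripped with 20 to 30 N. Pad 26 mm wide (x), 36 to 56 mm above the cassette's underside (42 to 62 above the bench when docked).
- catch_right (a joint): The same catch on the -y side. Across the outsides of the two pads: 65 mm at their tops when free, 47 mm when both are fully squeezed.
- catch_left_pad (a point): Middle of the left catch's finger pad, 45 mm above the cassette's underside, 31 mm to the +y side of its middle when free.
- catch_right_pad (a point): The same point on the right catch, to the -y side.
- hone_red: Like the green hone but with a red back and a lug 24 mm long centred at x = -38 mm; stands in an outer slot of the cassette. Its lug top is 82 mm above the cassette's underside.
- hone_blue: Like the green hone but with a blue back and a lug 24 mm long centred at x = +38 mm; stands in the other outer slot.
- scissors: Bystander: the red-handled scissors, lying loose on the bench; to be left alone.
- jar_lid: Bystander: the white jar lid, lying loose on the bench; to be left alone.
- black_pebble: Bystander: the black pebble, lying loose on the bench; to be left alone.
- dark_rock: Bystander: the dark rock, lying loose on the bench; to be left alone.
- pliers_flat: Bystander: the red pliers, lying loose on the bench; to be left alone.
- loupe: Bystander: the black loupe, lying loose on the bench; to be left alone.
- tweezers: Bystander: the tweezers, lying loose on the bench; to be left alone.
- lamp_shades (a point): Nearest point of two fixed lamp shades that hang at the left rear (obstacles, solid): together they fill x 0.60 to 0.80, y 0.17 to 0.40, z 0.18 to 0.31 m in the world. Keep arm and gripper in front of them.

How it is judged:
By the outcome, as a careful person would: the job done as asked, in the order asked, and still so for the second after the job is handed in, while the arm keeps its last pose, push and grip.
It also fails if it takes over 64 s, if anything falls off the work surface, if the arm or the gripper's body presses on something with over 40 N, if the wrist force passes 120 N, or if a joint passes its speed limit or range.

### The arm

A 7-joint arm with a two-finger parallel gripper is mounted at the origin on a cart in front of the work surface, level with it; the furniture and walls round the work are solid. World frame = base frame: x ahead of the robot, y to its left, z up, the work surface at z = 0. Lengths are in m, angles in degrees, forces in N, time in s.
With the tool pointing down it reaches from about 0.35 to 0.9 m from the base axis. Payload 8.1 kg.
Tool frame: the origin (TCP) lies between the finger pads; the fingertips stand 14 mm ahead of it and the grasp point (between the pads) lies 5 mm behind it; z points along the fingers, y is the line along which they close (so a half turn about z gives the same grasp; the last joint's range is limited). The gripper opens to 92 mm and grips with 3 to 60 N. Pads are 19 mm wide; open, the fingers measure 130 mm over their backs; the gripper's body (75 mm by 190 mm) begins 47 mm behind the grasp point.
Start: joints at [63.507, 24.895, 1.432, 90.138, -0.665, 64.973, -4.303], TCP at [0.22, -0.585, 0.241] pointing down, gripper open.
Joint ranges: [-149.89, 149.89], [-25.12, 119.58], [-72.63, 75.52], [4.76, 147.25], [-75.54, 255.54], [6.69, 114.76], [-157.13, 157.13]. Speed limits (degrees/s): [127.2, 127.2, 172.46, 172.46, 180, 180, 180].

### API

Orientations are given as a 3x3 rotation matrix whose columns are the frame's x, y, z axes.
In Python, from workcell import ctrl gives the robot as it stands.
- The arm moves only by the shell command python3 -m creep 'ROWS' [OPENING]. ROWS is JSON, a list that holds one entry, the list of rows, each a list of 4 numbers: the shift along the tool's x, y, z in cm, then the turn about the tool's z in degrees. In form: [[[dx, dy, dz, turn], ...]]. A call has 1 to 12 rows; each row is the pose to reach, as a shift and turn from the pose commanded when the call began, along the tool's axes at that moment; what a row does not reach only later rows make up. A row lasts 1/12 s, in which the tool goes at most 41.7 mm and 7.16 degrees, less where a joint would pass 70% of its speed; a pose out of reach is approached as far as the arm can. A call with a gripper value outside its range is refused whole. OPENING is the finger opening in cm, from 0 to 9.18, set as the call begins (- or left out, the last holds). The fingers move at their own pace and stop on an object; the grip force is fixed at half the most. Time passes only in rows, so rows that repeat a pose let the fingers close. It gives the time, the measured TCP pose, the force, the opening and the grip force at its end, in the units of the state.
- ctrl.read_state(): the state, without advancing time (a new reading comes with each control period).
- ctrl.read_camera(name): name is "scene" or "top" or "wrist"; returns (picture, depth): 400x640x3 uint8, red, green, blue; 400x640 float32, m along the optical axis (not along the pixel's ray), 0 where there is no reading.
- ctrl.camera_params(name): a dict with "camera_matrix" (3x3 intrinsics, pixels), "eye" and "attitude" of the camera in the world. Camera axes: x right, y down, z forward; pixel columns grow to the right and rows downward; lengths in m; the calibration is good to about 2 mm. A picture is of the moment at which its call begins: read the wrist's pose just before it. camera_params takes no time and is no camera call; for the wrist camera it gives the pose at the moment of the call.
- ctrl.job_done(): hands the job in; it is judged then, once.
The state is a dict: "time_s": time; "joint_pos": joint angles; "dq": joint speeds; "joint_torque": joint torques, N m; "eef_pos": TCP position; "eef_rot": TCP orientation; "wrist_force": force on the tool from outside, world axes, zero at the start; "torque": the same for the moment, N m; "gripper_width": opening from 0.0 (shut) to 1.0 (fully open); "gripper_force": force on a finger pad.
Only numpy, scipy, OpenCV 4.12 (cv2) and the standard library are available. Lean on these libraries where they do the work, as an engineer would, in place of code of your own. Each camera call takes 0.05 s, during which the arm holds its last target. There are 200 camera calls.

## Working session

There is one attempt and no reset: what is moved stays moved. The work goes in short steps, Python scripts to look and compute and a shell command to move; the robot and the scene stay as the last step left them, time stands still between calls to the robot, and variables do not carry over. Pictures are saved under pics/ and viewed, at most 10 in all, crops included, and the job is handed in when it is done.

```bash
ls; mkdir -p pics
cat > h.py <<'E'
import numpy as np, cv2
from workcell import ctrl
def pix2w(name,u,v,d,P=None):
    P=P or ctrl.camera_params(name);K=np.array(P["camera_matrix"])
    return np.array(P["eye"])+np.array(P["attitude"])@(np.linalg.inv(K)@[u,v,1])*d
def w2pix(P,X):
    c=np.array(P["attitude"]).T@(np.array(X)-P["eye"]);p=np.array(P["camera_matrix"])@c;return p[:2]/p[2]
E
python3 - <<'E'
from h import *
for n in("scene","top"):
    im,d=ctrl.read_camera(n);P=ctrl.camera_params(n);print(n,P)
    np.savez(f"pics/{n}0.npz",im=im,d=d);cv2.imwrite(f"pics/{n}0.png",im[...,::-1])
s=ctrl.read_state();print(s["eef_pos"],s["eef_rot"],s["time_s"],s["gripper_width"])
E
```

```text
pics
scene {'camera_matrix': array([[455.82770472,   0.        , 321.35228686],
       [  0.        , 455.82770472, 196.26758073],
       [  0.        ,   0.        ,   1.        ]]), 'eye': array([-0.05729107, -1.13253794,  1.17003808]), 'attitude': array([[ 0.86685306, -0.32013797,  0.38220081],
       [-0.49852805, -0.54741515,  0.67216548],
       [-0.00596318, -0.77320653, -0.63412626]])}
top {'camera_matrix': array([[391.35888248,   0.        , 319.48126373],
       [  0.        , 391.35888248, 192.54062159],
       [  0.        ,   0.        ,   1.        ]]), 'eye': array([ 0.50363274, -0.03814762,  1.31810971]), 'attitude': array([[-0.01340432, -0.99844558,  0.05409949],
       [-0.99952339,  0.01187482, -0.02849513],
       [ 0.02780842, -0.05445566, -0.99812889]])}
[ 0.21982482 -0.58457997  0.24004236] [[ 9.35990773e-01  3.52023944e-01 -6.45226205e-04]
 [ 3.52024501e-01 -9.35989921e-01  1.27257124e-03]
 [-1.55949676e-04 -1.41825037e-03 -9.99998982e-01]] 0.1 0.9999407206556821
```

View pics/top0.png

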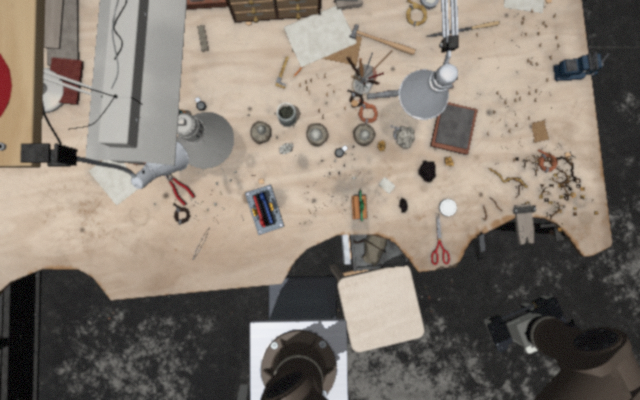

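View pics/scene0.png

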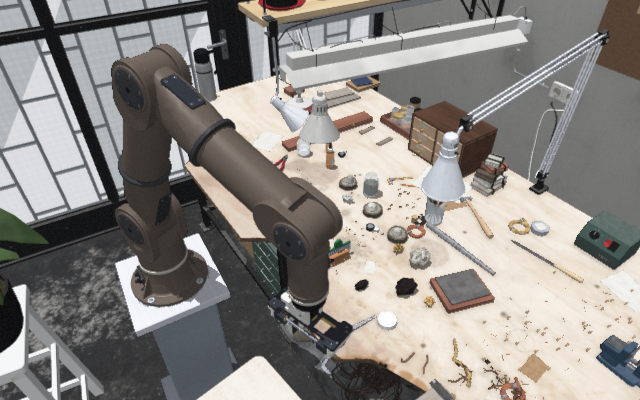

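The top view shows the dock with the cassette at about (265,209) and the rest with the green hone at about (360,206). The lamps are at (205,138) and (425,92). In the scene view the arm hides the cassette. I'll enlarge both regions of the top view.

Run:
```python
from h import *
z=np.load("pics/top0.npz");im=z["im"];d=z["d"]
a=cv2.resize(im[180:240,235:295],(480,480),interpolation=cv2.INTER_CUBIC)
b=cv2.resize(im[180:240,340:380],(320,480),interpolation=cv2.INTER_CUBIC)
cv2.imwrite("pics/c1.png",np.hstack([a,b])[...,::-1])
P=ctrl.camera_params("top")
for u,v in[(265,209),(360,206),(360,185),(300,209)]: print(u,v,pix2w("top",u,v,d[v,u],P))
```

```text
265 209 [0.52132069 0.10254253 0.04689287]
360 206 [ 0.52663247 -0.20284421  0.06994048]
360 185 [ 0.59909571 -0.21356186 -0.00100018]
300 209 [ 0.52045955 -0.00948754 -0.00142099]
```

View pics/c1.png

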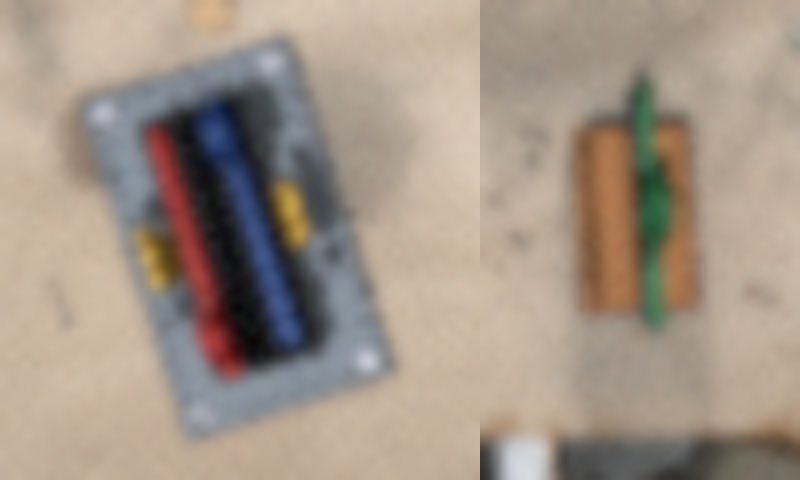

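The enlarged crop gives the corner pixels. Dock: (88,105), (285,40), (392,370), (190,435). Rest: (578,122), (690,118), (697,308), (585,312). The red hone is on the +y side and blue on -y. Now converting to world positions.

```bash
cat >> h.py <<'E'
def onplane(P,u,v,z):
    r=np.array(P["attitude"])@(np.linalg.inv(np.array(P["camera_matrix"]))@[u,v,1]);e=np.array(P["eye"])
    return e+r*(z-e[2])/r[2]
def go(target,yaw):
    "print shift in tool axes (cm) and turn from measured pose to target TCP / tool-x yaw (deg)"
    s=ctrl.read_state();R=np.array(s["eef_rot"]);y0=np.degrees(np.arctan2(R[1,0],R[0,0]))
    print("shift cm",np.round(R.T@(np.array(target)-s["eef_pos"])*100,2),"turn",round(y0-yaw,2),"t",s["time_s"])
E
python3 - <<'E'
from h import *
P=ctrl.camera_params("top")
def rect(pts,z,off):
    w=np.array([onplane(P,235+105*off+(x-480*off)/8-.5+.06,180+y/8-.44,z)for x,y in pts])
    c=w.mean(0);ax=(w[0]+w[1]-w[2]-w[3])/2;print(c,np.linalg.norm(w[0]-w[1]),np.linalg.norm(w[1]-w[2]),np.degrees(np.arctan2(ax[1],ax[0])));return c
rect([(88,105),(285,40),(392,370),(190,435)],.006,0)
c=rect([(578,122),(690,118),(697,308),(585,312)],.036,1)
go([c[0]-.06,c[1],.24],0)
E
```

```text
[0.52127432 0.10904745 0.006     ] 0.08629969369416089 0.14511940914334365 17.15847709096933
[ 0.52592521 -0.20482666  0.036     ] 0.04625451099497712 0.07806612765405736 1.0315183288979226
shift cm [ 36.4  -26.88   0.04] turn 20.61 t 0.1
```

```bash
python3 -m creep '[[[1,-0.8,0,2],[4,-3,0,4],[8,-6,0,7],[12,-9,0,10],[16,-12,0,13],[20,-15,0,16],[24,-18,0,19],[28,-21,0,20.6],[32,-23.7,0,20.6],[34.5,-25.7,0,20.6],[36.4,-26.9,0,20.6],[36.4,-26.9,0,20.6]]]'; python3 -m creep '[[[0,0,0,0],[0,0,0,0]]]'
python3 - <<'E'
from h import *
P=ctrl.camera_params("wrist");im,d=ctrl.read_camera("wrist")
np.savez("pics/w1.npz",im=im,d=d,e=P["eye"],a=P["attitude"]);cv2.imwrite("pics/w1.png",im[...,::-1]);print(P)
s=ctrl.read_state();print(s["eef_pos"],s["eef_rot"])
E
```

```text
time_s: 1.1
eef_pos: [0.4678, -0.2008, 0.2407]
eef_rot: [[1.0, 0.004, 0.001], [0.004, -1.0, 0.001], [0.001, -0.001, -1.0]]
wrist_force: [0.0, 0.2, 1.4]
gripper_width: 0.999
gripper_force: 0.0
time_s: 1.27
eef_pos: [0.4667, -0.2033, 0.2404]
eef_rot: [[1.0, 0.004, -0.001], [0.004, -1.0, 0.001], [-0.001, -0.001, -1.0]]
wrist_force: [-1.3, -0.6, -0.3]
gripper_width: 0.999
gripper_force: 0.0
{'camera_matrix': array([[297.41123959,   0.        , 319.99596079],
       [  0.        , 297.41123959, 199.59133566],
       [  0.        ,   0.        ,   1.        ]]), 'eye': array([ 0.54775892, -0.2028498 ,  0.38387834]), 'attitude': array([[ 5.72165230e-03, -9.54638235e-01, -2.97713121e-01],
       [-9.99983604e-01, -5.39331464e-03, -1.92431599e-03],
       [ 2.31365088e-04,  2.97719250e-01, -9.54653442e-01]])}
[ 0.46581706 -0.20496344  0.24038724] [[ 9.99998589e-01  1.40109607e-03 -9.27065377e-04]
 [ 1.40098590e-03 -9.99999011e-01 -1.19476951e-04]
 [-9.27231860e-04  1.18177977e-04 -9.99999563e-01]]
```

View pics/w1.png

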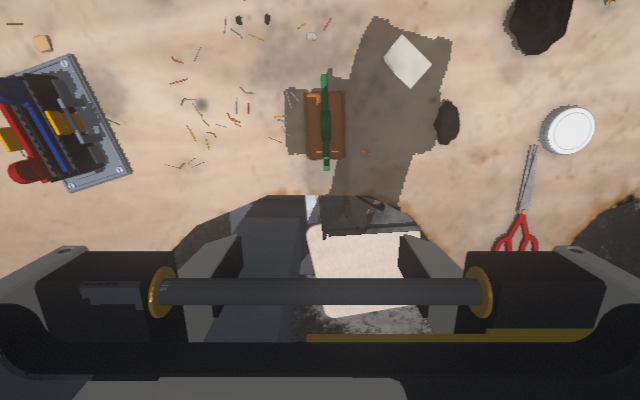

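The wrist view shows the green hone at about (325,122) in the rest, which spans (305–344, 91–159). The cassette is at the left edge. I'll locate the hone from its green pixels and depth.

```bash
cat >> h.py <<'E'
def cloud(im,d,P,box=None):
    K=np.array(P["camera_matrix"]);v,u=np.mgrid[:400,:640]
    c=np.stack([(u-K[0,2])/K[0,0]*d,(v-K[1,2])/K[1,1]*d,d],-1)
    return c@np.array(P["attitude"]).T+np.array(P["eye"])
def line(p):
    c=p[:,:2].mean(0);w=np.linalg.svd(p[:,:2]-c,full_matrices=False)[2][0];w=w*np.sign(w[0])
    t=(p[:,:2]-c)@w
    return c,np.degrees(np.arctan2(w[1],w[0])),c+w*(t.min()+t.max())/2,np.ptp(t)
E
python3 - <<'E'
from h import *
z=np.load("pics/w1.npz");im=z["im"].astype(int);d=z["d"]
P=dict(camera_matrix=ctrl.camera_params("wrist")["camera_matrix"],eye=z["e"],attitude=z["a"])
W=cloud(im,d,P);r,g,b=im[...,0],im[...,1],im[...,2]
m=(g>r+15)&(g>b+10)&(d>0);m[:,:250]=0;m[:,400:]=0;m[:60]=0;m[200:]=0
p=W[m];print(len(p),np.percentile(p[:,2],[0,5,25,50,75,95,100]))
for lo,hi in[(.04,.06),(.07,.095)]:
    q=p[(p[:,2]>lo)&(p[:,2]<hi)];print(lo,len(q),line(q),q[:,0].min(),q[:,0].max(),q[:,1].min(),q[:,1].max())
q=W[85:165,295:355].reshape(-1,3);q=q[(q[:,2]>.03)&(q[:,2]<.04)];print("rest",line(q),np.median(q[:,2]),q[:,:2].min(0),q[:,:2].max(0))
vv,uu=np.where(m);print(uu.min(),uu.max(),vv.min(),vv.max())
for v in range(72,172,6): 
    k=uu[vv==v]; print(v,k.min() if len(k) else None,k.max() if len(k) else None,end='; ')
E
```

```text
399 [-0.00304428  0.05530128  0.05628511  0.05694884  0.08343635  0.08583982
  0.08720338]
0.04 277 (array([ 0.535166  , -0.20820015]), np.float64(2.3820432374548175), array([ 0.5301042 , -0.20841071]), np.float64(0.09972359079203634)) 0.4803302785817466 0.5799159086048443 -0.21227376399843076 -0.20376988355566172
0.07 119 (array([ 0.53320154, -0.20839974]), np.float64(1.8023341732052733), array([ 0.53168319, -0.20844751]), np.float64(0.017157200956203746)) 0.5231791653782767 0.5401846297637326 -0.21192419585611322 -0.2039505695529698
rest (array([ 0.52749432, -0.20779937]), np.float64(1.9501368188138608), array([ 0.52603908, -0.20784892]), np.float64(0.07588540282864525)) 0.035163352848412155 [ 0.48840474 -0.22930767] [ 0.56365718 -0.18598735]
321 329 74 170
72 None None; 78 321 326; 84 322 326; 90 322 326; 96 323 325; 102 323 326; 108 323 327; 114 None None; 120 322 329; 126 322 329; 132 None None; 138 None None; 144 325 327; 150 325 328; 156 324 328; 162 325 327; 168 324 329;
```

The hone is at (0.531, -0.208) with yaw 2.2° and its lug top at z≈0.0865, matching the expected 8.5+78 mm. I'll go above it, then down.

```bash
python3 -c "
from h import *
go([.531,-.2084,.0755],2.2)"; python3 -m creep '[[[1.5,0.1,0.5,-0.5],[4,0.3,2,-0.8],[6.5,0.4,4.5,-0.8],[6.5,0.4,7.5,-0.8],[6.5,0.4,10,-0.8],[6.5,0.4,11,-0.8],[6.5,0.4,11,-0.8],[6.5,0.4,11,-0.8]]]' 5; python3 -c "
from h import *
go([.531,-.2084,.0755],2.2)"
```

```text
shift cm [ 6.53  0.35 16.48] turn -2.12 t 1.3167
time_s: 1.98
eef_pos: [0.5305, -0.2102, 0.1311]
eef_rot: [[1.0, 0.012, -0.001], [0.012, -1.0, -0.0], [-0.001, 0.0, -1.0]]
wrist_force: [0.7, -0.2, 0.4]
gripper_width: 0.552
gripper_force: 0.0
shift cm [ 0.05 -0.18  5.56] turn -1.49 t 1.9833
```

```bash
python3 -m creep '[[[0.05,-0.15,1,-1],[0.05,-0.15,3,-1.5],[0.05,-0.15,4.8,-1.5],[0.05,-0.15,5.5,-1.5],[0.05,-0.15,5.55,-1.5],[0.05,-0.15,5.55,-1.5],[0.05,-0.15,5.55,-1.5]]]'; python3 -m creep '[[[0,0,0,0],[0,0,0,0],[0,0,0,0],[0,0,0,0],[0,0,0,0],[0,0,0,0],[0,0,0,0],[0,0,0,0]]]' 0; python3 -c "
from h import *
go([.531,-.2084,.0755],2.2)"
```

```text
time_s: 2.57
eef_pos: [0.5324, -0.2079, 0.0765]
eef_rot: [[0.999, 0.04, 0.002], [0.04, -0.999, -0.001], [0.002, 0.001, -1.0]]
wrist_force: [-0.3, -0.2, -0.3]
gripper_width: 0.541
gripper_force: 0.0
time_s: 3.23
eef_pos: [0.5315, -0.2075, 0.0752]
eef_rot: [[0.999, 0.04, -0.0], [0.04, -0.999, 0.0], [-0.0, -0.0, -1.0]]
wrist_force: [-1.3, -0.1, 0.8]
gripper_width: 0.109
gripper_force: 30.0
shift cm [-0.06  0.08 -0.03] turn 0.11 t 3.2333
```

Gripped: the opening is 10 mm, which matches the lug width. Lift and carry it to a viewing position beside the cassette.

```bash
python3 -m creep '[[[0,0,-0.5,0],[0,0,-1.5,0],[0,0,-3,0],[0,0,-5,0],[0,0,-7.5,0],[0,0,-10,0],[0,0,-13,0],[0,0,-15.5,0],[0,0,-16.5,0],[0,0,-16.5,0]]]'; python3 -c "
from h import *
go([.44,.09,.24],17.2)"
```

```text
time_s: 4.07
eef_pos: [0.5329, -0.208, 0.2435]
eef_rot: [[0.999, 0.04, 0.005], [0.04, -0.999, -0.002], [0.005, 0.002, -1.0]]
wrist_force: [0.2, 0.2, -0.4]
gripper_width: 0.105
gripper_force: 30.0
shift cm [ -8.09 -30.15   0.25] turn -14.9 t 4.0667
```

```bash
python3 -m creep '[[[-0.3,-1,0,-1],[-0.8,-3,0,-2],[-1.6,-6,0,-4],[-2.6,-9.5,0,-6],[-3.5,-13,0,-8],[-4.4,-16.5,0,-10],[-5.4,-20,0,-12],[-6.3,-23.5,0,-14],[-7.2,-26.5,0,-15],[-7.8,-29,0,-15],[-8.1,-30,0,-15],[-8.1,-30.2,0,-15]]]'; python3 -m creep '[[[0,0,0,0],[0,0,0,0],[0,0,0,0],[0,0,0,0]]]'
python3 - <<'E'
from h import *
P=ctrl.camera_params("wrist");im,d=ctrl.read_camera("wrist")
np.savez("pics/w2.npz",im=im,d=d,e=P["eye"],a=P["attitude"]);cv2.imwrite("pics/w2.png",im[...,::-1])
E
```

```text
time_s: 5.07
eef_pos: [0.4362, 0.0932, 0.2389]
eef_rot: [[0.953, 0.303, -0.003], [0.303, -0.953, -0.0], [-0.003, -0.001, -1.0]]
wrist_force: [-0.2, -1.3, -0.9]
gripper_width: 0.108
gripper_force: 30.0
time_s: 5.4
eef_pos: [0.4387, 0.0896, 0.2399]
eef_rot: [[0.955, 0.295, -0.0], [0.295, -0.955, -0.0], [-0.001, 0.0, -1.0]]
wrist_force: [-0.1, 0.2, -0.4]
gripper_width: 0.11
gripper_force: 30.0
```

View pics/w2.png

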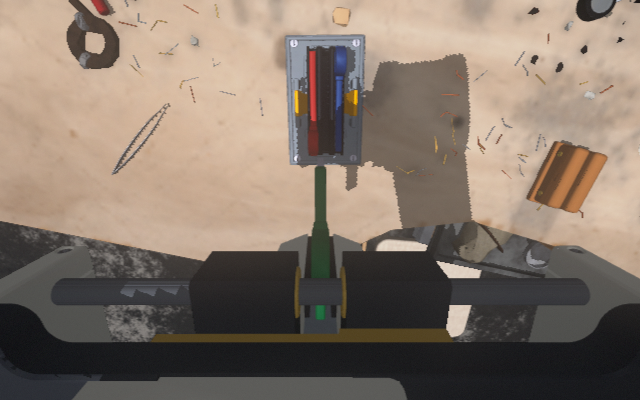

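The wrist view shows the dock at about (287–366, 36–165), aligned with the tool. Red is on the left, blue on the right, with the catches at (301,103) and (352,103). The held green hone points forward, its tip at about (320,167). I'll enlarge the cassette and compute from the depth cloud.

Run:
```python
from h import *
z=np.load("pics/w2.npz");im=z["im"];d=z["d"]
cv2.imwrite("pics/c2.png",cv2.resize(im[30:240,280:372],None,fx=2.8,fy=2.8,interpolation=cv2.INTER_CUBIC)[...,::-1])
P=dict(camera_matrix=ctrl.camera_params("wrist")["camera_matrix"],eye=z["e"],attitude=z["a"])
W=cloud(im,d,P);r,g,b=[im[...,i].astype(int) for i in range(3)]
box=np.zeros(d.shape,bool);box[30:170,282:370]=1
def rep(n,m,lo,hi):
    q=W[m&(d>0)&(W[...,2]>lo)&(W[...,2]<hi)]
    c,a,mid,L=line(q);print(n,len(q),"c",c,"yaw",round(a,2),"mid",mid,"L",round(L,4),"z",np.percentile(q[:,2],[5,50,95]))
red=box&(r>g+50)&(r>b+50);blue=box&(b>r+40)&(b>g+15);yel=box&(r>b+70)&(g>b+60)
rep("red back",red,.05,.066);rep("blue back",blue,.05,.066);rep("red lug",red,.075,.095);rep("blue lug",blue,.075,.095)
u=np.arange(640)[None]+0*d
rep("yelL",yel&(u<320),.03,.075);rep("yelR",yel&(u>330),.03,.075)
gr=(g>r+12)&(g>b+8);gr[:160]=0;gr[250:]=0;gr[:,:300]=0;gr[:,340:]=0
rep("green back",gr,.1,.235)
q=W[gr&(d>0)];print(np.percentile(q[:,2],range(0,101,20)))
s=ctrl.read_state();print(s["eef_pos"],s["eef_rot"][:,0])
```

```text
red back 571 c [0.52911499 0.12353947] yaw 19.52 mid [0.52906246 0.12352085] L 0.0757 z [0.05645952 0.0580844  0.06093355]
blue back 191 c [0.53737232 0.10010353] yaw 17.47 mid [0.54802776 0.1034578 ] L 0.0593 z [0.05676951 0.05807096 0.06027242]
red lug 104 c [0.48405498 0.11100934] yaw 27.96 mid [0.48357987 0.1107571 ] L 0.0153 z [0.08272827 0.0862079  0.08780114]
blue lug 215 c [0.56069298 0.10753152] yaw 19.86 mid [0.56105169 0.10766108] L 0.0187 z [0.08282957 0.08614505 0.08783778]
yelL 85 c [0.51311098 0.13794198] yaw 17.95 mid [0.513334   0.13801422] L 0.0236 z [0.05770532 0.06049907 0.06176113]
yelR 133 c [0.53392847 0.08318136] yaw 26.48 mid [0.53026362 0.08135599] L 0.0245 z [0.03760785 0.05973737 0.06179668]
green back 184 c [0.46414433 0.09734001] yaw 17.19 mid [0.46811845 0.09856923] L 0.0348 z [0.22022476 0.2215251  0.22398549]
[0.21958342 0.22109764 0.22192013 0.22356876 0.24229408 0.24465656]
[0.43869219 0.08981138 0.24002759] [ 9.55286212e-01  2.95682479e-01 -3.54563385e-04]
```

View pics/c2.png

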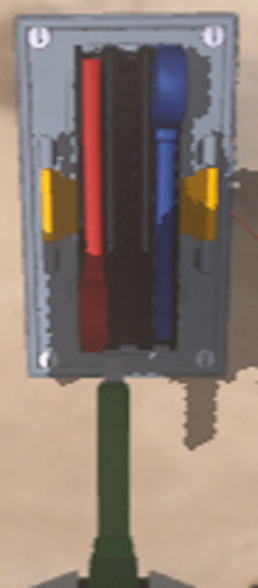

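The crop shows these points (crop pixels): dock screws at (38,37), (213,36), (48,359), (205,358); red back from (93,60) to (95,250); blue back from (165,135) to (165,345); yellow pad tops at (46,170–240) and (213,168–240); and the green back centreline from (114,390) to (114,520).

Run:
```python
from h import *
z=np.load("pics/w2.npz")
P=dict(camera_matrix=ctrl.camera_params("wrist")["camera_matrix"],eye=z["e"],attitude=z["a"])
f=lambda x,y,h:onplane(P,280+(x+.5)/2.8-.5,30+(y+.5)/2.8-.5,h)[:2]
T=np.array([[.95529,.29568],[-.29568,.95529]]);tcp=np.array([.4387,.0898])
for n,h,pts in[("screws",.006,[(38,37),(213,36),(48,359),(205,358)]),("dock",.006,[(16,14),(237,12),(30,377),(226,376)]),
 ("red",.058,[(93,60),(95,250)]),("blue",.058,[(165,135),(165,345)]),("yL",.062,[(42,170),(42,240)]),("yR",.062,[(217,168),(217,240)]),("green",.2215,[(114,390),(114,520)])]:
    w=np.array([f(*p,h) for p in pts]);l=(w-tcp)@T.T   # local: along tool x, left
    print(n,"world c",w.mean(0).round(4),"local(mm)",(l*1000).round(1).tolist(),"c",(l.mean(0)*1000).round(1))
```

```text
screws world c [0.5217 0.109 ] local(mm) [[150.6, 30.1], [151.0, -41.2], [18.8, 29.0], [19.4, -42.4]] c [85.  -6.1]
dock world c [0.522  0.1086] local(mm) [[158.9, 38.8], [159.8, -50.6], [10.6, 37.4], [11.1, -52.3]] c [85.1 -6.7]
red world c [0.5335 0.1259] local(mm) [[133.7, 6.7], [68.7, 6.3]] c [101.2   6.5]
blue world c [0.5125 0.0916] local(mm) [[109.1, -19.3], [32.9, -20.8]] c [ 71.  -20.1]
yL world c [0.512  0.1393] local(mm) [[96.9, 25.3], [72.4, 25.9]] c [84.6 25.6]
yR world c [0.5314 0.078 ] local(mm) [[97.6, -38.2], [72.5, -39.1]] c [ 85.1 -38.6]
green world c [0.4719 0.0995] local(mm) [[48.2, -0.5], [20.9, -0.6]] c [34.6 -0.5]
```

Centre and yaw agree across the screws, dock, catches and hones: slot at local (85.0, -6.6) mm, with relative yaw +0.6°. The TCP target is (0.522, 0.1092) at yaw 17.8°. I'll hover with the hone's lower edge at about 0.1.

```bash
python3 -c "
from h import *
go([.522,.1092,.165],17.8)"; python3 -m creep '[[[1,0.1,0.5,-0.3],[3,0.2,1.5,-0.6],[5.5,0.4,3.5,-0.6],[7.5,0.6,5.5,-0.6],[8.5,0.6,7,-0.6],[8.5,0.6,7.5,-0.6],[8.5,0.6,7.5,-0.6],[8.5,0.6,7.5,-0.6],[8.5,0.6,7.5,-0.6],[8.5,0.6,7.5,-0.6]]]'; python3 -m creep '[[[0,0,0,0],[0,0,0,0]]]' ; python3 -c "
from h import *
go([.522,.1092,.165],17.8)
P=ctrl.camera_params('wrist');im,d=ctrl.read_camera('wrist')
cv2.imwrite('pics/w3.png',cv2.resize(im[20:300,220:430],None,fx=2,fy=2)[...,::-1])"
```

```text
shift cm [8.53 0.61 7.5 ] turn -0.6 t 5.45
time_s: 6.28
eef_pos: [0.5215, 0.1104, 0.1664]
eef_rot: [[0.952, 0.307, 0.002], [0.307, -0.952, 0.0], [0.002, 0.0, -1.0]]
wrist_force: [-0.8, 0.1, -0.4]
gripper_width: 0.106
gripper_force: 30.0
time_s: 6.45
eef_pos: [0.5215, 0.1105, 0.166]
eef_rot: [[0.952, 0.307, 0.001], [0.307, -0.952, 0.0], [0.001, 0.0, -1.0]]
wrist_force: [0.5, -0.1, -0.9]
gripper_width: 0.111
gripper_force: 30.0
shift cm [0.01 0.14 0.1 ] turn 0.11 t 6.45
```

View pics/w3.png

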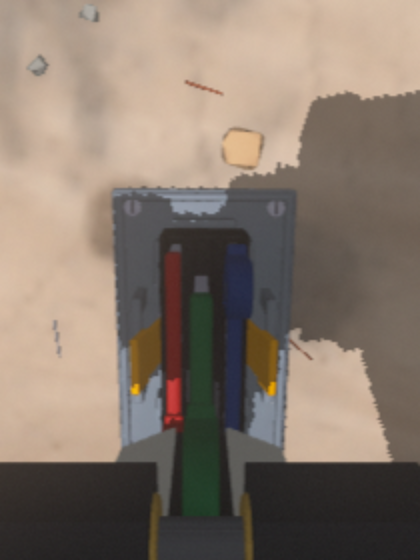

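The hone sits between red (x≈174) and blue (x≈235) at x≈201, about 1 mm left of centre, which matches the 1.4 mm correction computed. Now correct and descend into the mouth.

```bash
python3 -m creep '[[[0,0.13,0.5,0],[0,0.13,1.5,0],[0,0.13,3,0],[0,0.13,4.2,0],[0,0.13,4.8,0],[0,0.13,5.2,0],[0,0.13,5.6,0],[0,0.13,6,0],[0,0.13,6.4,0],[0,0.13,6.7,0],[0,0.13,6.7,0],[0,0.13,6.7,0]]]'; python3 -c "
from h import *
go([.522,.1092,.0765],17.8)"
```

```text
time_s: 7.5
eef_pos: [0.5218, 0.1093, 0.0982]
eef_rot: [[0.952, 0.308, -0.0], [0.308, -0.952, -0.0], [-0.0, 0.0, -1.0]]
wrist_force: [0.1, 0.5, -0.0]
gripper_width: 0.104
gripper_force: 30.0
shift cm [0.02 0.01 2.17] turn 0.11 t 7.5
```

```bash
python3 -m creep '[[[0,0,0.3,0],[0,0,0.7,0],[0,0,1.1,0],[0,0,1.5,0],[0,0,1.8,0],[0,0,2,0],[0,0,2.1,0],[0,0,2.2,0],[0,0,2.25,0],[0,0,2.25,0],[0,0,2.25,0]]]'; python3 -c "
from h import *
go([.522,.1092,.0765],17.8)"
```

```text
time_s: 8.42
eef_pos: [0.5216, 0.1092, 0.0767]
eef_rot: [[0.952, 0.308, 0.0], [0.308, -0.952, -0.0], [0.0, 0.0, -1.0]]
wrist_force: [-5.1, -1.3, 12.2]
gripper_width: 0.11
gripper_force: 30.0
shift cm [0.04 0.01 0.02] turn 0.11 t 8.4167
```

Contact at 12 N, at the expected home height. Release only slightly, to stay clear of the catches, then rise.

```bash
python3 -m creep '[[[0,0,0,0],[0,0,0,0],[0,0,0,0],[0,0,0,0]]]' 1.9; python3 -m creep '[[[0,0,-0.2,0],[0,0,-0.7,0],[0,0,-1.5,0],[0,0,-3,0],[0,0,-5,0],[0,0,-7,0],[0,0,-8,0],[0,0,-8.3,0],[0,0,-8.3,0],[0,0,-8.3,0]]]'; python3 -m creep '[[[-4,0,-4,0],[-8,0,-8,0],[-8,0,-8,0],[-8,0,-8,0],[-8,0,-8,0],[-8,0,-8,0],[-8,0,-8,0]]]' 9.18
python3 - <<'E'
from h import *
P=ctrl.camera_params("wrist");im,d=ctrl.read_camera("wrist")
np.savez("pics/w4.npz",im=im,d=d,e=P["eye"],a=P["attitude"])
p=w2pix(P,[.522,.109,.05]).astype(int);print(p)
x0,y0=max(p[0]-60,0),max(p[1]-90,0)
cv2.imwrite("pics/w4.png",cv2.resize(im[y0:y0+180,x0:x0+120],None,fx=3.2,fy=3.2,interpolation=cv2.INTER_CUBIC)[...,::-1]);print(x0,y0)
s=ctrl.read_state();print(s["eef_pos"],s["eef_rot"][:,0])
E
```

```text
time_s: 8.75
eef_pos: [0.5218, 0.1093, 0.0756]
eef_rot: [[0.952, 0.308, 0.0], [0.308, -0.952, 0.0], [0.0, -0.0, -1.0]]
wrist_force: [-0.7, -0.1, 0.6]
gripper_width: 0.2
gripper_force: 0.0
time_s: 9.58
eef_pos: [0.5214, 0.109, 0.1581]
eef_rot: [[0.952, 0.307, -0.001], [0.307, -0.952, -0.0], [-0.001, 0.0, -1.0]]
wrist_force: [-0.1, 0.1, -0.1]
gripper_width: 0.204
gripper_force: 0.0
time_s: 10.17
eef_pos: [0.4456, 0.0846, 0.2374]
eef_rot: [[0.952, 0.308, -0.002], [0.308, -0.952, -0.0], [-0.002, -0.0, -1.0]]
wrist_force: [-0.2, -0.8, 0.5]
gripper_width: 0.663
gripper_force: 0.0
[320 107]
260 17
[0.44560625 0.08469042 0.2374198 ] [ 0.95149577  0.30765433 -0.00214819]
```

View pics/w4.png

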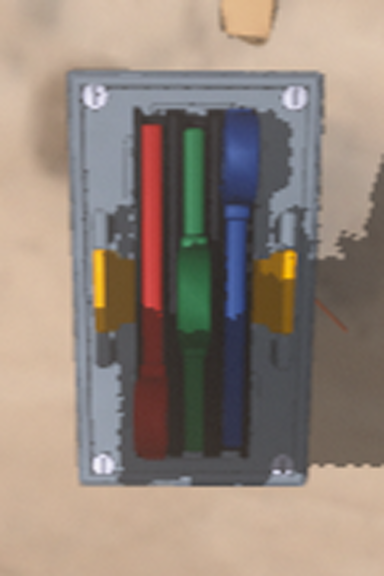

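The green hone sits between red and blue, level with them. The catch pad tops are at crop x≈97 and x≈292, y 250–330. Next, confirm its height and the catch midpoint.

Run:
```python
from h import *
z=np.load("pics/w4.npz");im=z["im"];d=z["d"]
P=dict(camera_matrix=ctrl.camera_params("wrist")["camera_matrix"],eye=z["e"],attitude=z["a"])
W=cloud(im,d,P);r,g,b=[im[...,i].astype(int) for i in range(3)]
box=np.zeros(d.shape,bool);box[40:170,282:362]=1
m=box&(g>r+15)&(g>b+8)&(d>0);q=W[m];print(len(q),np.percentile(q[:,2],[2,25,50,75,98]),line(q[(q[:,2]>.05)&(q[:,2]<.066)]))
f=lambda x,y,h:onplane(P,260+(x+.5)/3.2-.5,17+(y+.5)/3.2-.5,h)[:2]
c=[]
for n,h,pts in[("screws",.006,[(95,97),(294,97),(103,465),(282,465)]),("yel",.062,[(93,250),(296,250),(94,330),(295,330)])]:
    w=np.array([f(*p,h)for p in pts]);a=w[0]+w[1]-w[2]-w[3];print(n,w.mean(0),np.degrees(np.arctan2(a[1],a[0])),np.linalg.norm(w[0]-w[1]))
go([.522,.109,.125],17.8);go([.522,.109,.055],17.8)
```

```text
660 [0.03655604 0.05773432 0.05906035 0.08487402 0.08783825] (array([0.53126081, 0.11235076]), np.float64(18.487383974664443), array([0.52108273, 0.10894771]), np.float64(0.0974420916596796))
screws [0.52160903 0.10892483] 17.675685939447387 0.07074287278224886
yel [0.52211118 0.10877673] 18.020703596546046 0.06416922854532153
shift cm [ 8.04  0.04 11.22] turn 0.12 t 10.2167
shift cm [ 8.06  0.05 18.22] turn 0.12 t 10.2167
```

The green lug top is at 0.088, so it is home. The catches' centre is (0.522, 0.109) at yaw 17.8°. Go above it and check.

```bash
python3 -m creep '[[[1.5,0,0.5,0],[4,0,2,0],[6.5,0,4,0],[8,0,6.5,0],[8,0,9,0],[8,0,11,0],[8,0,11.2,0],[8,0,11.2,0],[8,0,11.2,0],[8,0,11.2,0]]]' 9.18; python3 -c "
from h import *
go([.5218,.1089,.055],17.8)"
```

```text
time_s: 11.05
eef_pos: [0.5226, 0.1096, 0.1279]
eef_rot: [[0.952, 0.308, 0.002], [0.308, -0.952, 0.001], [0.002, 0.0, -1.0]]
wrist_force: [-0.6, 0.2, 0.7]
gripper_width: 1.001
gripper_force: 0.0
shift cm [-0.11  0.04  7.29] turn 0.11 t 11.05
```

```bash
python3 -m creep '[[[-0.05,0.03,0.5,0],[-0.05,0.03,1.5,0],[-0.05,0.03,3,0],[-0.05,0.03,4.5,0],[-0.05,0.03,5.7,0],[-0.05,0.03,6.5,0],[-0.05,0.03,7,0],[-0.05,0.03,7.15,0],[-0.05,0.03,7.15,0],[-0.05,0.03,7.15,0],[-0.05,0.03,7.15,0]]]'; python3 -c "
from h import *
go([.5218,.1089,.055],17.8)"
```

```text
time_s: 11.97
eef_pos: [0.5218, 0.109, 0.0558]
eef_rot: [[0.952, 0.307, 0.001], [0.307, -0.952, 0.0], [0.001, 0.0, -1.0]]
wrist_force: [0.1, -0.6, 0.5]
gripper_width: 1.002
gripper_force: 0.0
shift cm [-0.    0.01  0.08] turn 0.11 t 11.9667
```

```bash
python3 -m creep '[[[0,0,0,0],[0,0,0,0],[0,0,0,0],[0,0,0,0],[0,0,0,0],[0,0,0,0],[0,0,0,0],[0,0,0,0],[0,0,0,0],[0,0,0,0]]]' 0
```

```text
time_s: 12.8
eef_pos: [0.5216, 0.1091, 0.0557]
eef_rot: [[0.952, 0.307, 0.001], [0.307, -0.952, 0.0], [0.001, -0.0, -1.0]]
wrist_force: [-1.2, 0.3, 6.4]
gripper_width: 0.499
gripper_force: 30.0
```

The opening is about 46 mm at 30 N, so the catches are fully squeezed. Lift gently.

```bash
python3 -m creep '[[[0,0,-0.1,0],[0,0,-0.3,0],[0,0,-0.5,0],[0,0,-0.8,0],[0,0,-1.1,0],[0,0,-1.4,0],[0,0,-1.7,0],[0,0,-2,0],[0,0,-2.2,0],[0,0,-2.2,0]]]'
```

```text
time_s: 13.63
eef_pos: [0.5217, 0.1089, 0.0778]
eef_rot: [[0.952, 0.307, 0.001], [0.307, -0.952, 0.0], [0.001, 0.0, -1.0]]
wrist_force: [-0.2, 0.2, -4.3]
gripper_width: 0.499
gripper_force: 30.0
```

The load is 4.3 N, i.e. about 0.4 kg, so the cassette is free. Continue up, backing off a little once it is clear.

```bash
python3 -m creep '[[[0,0,-0.4,0],[0,0,-1.2,0],[0,0,-2.2,0],[0,0,-3.2,0],[0,0,-4.2,0],[0,0,-5.2,0],[-0.5,0,-6.2,0],[-1.2,0,-7.2,0],[-2,0,-8.2,0],[-2.7,0,-9.2,0],[-3.2,0,-10,0],[-3.5,0,-10.5,0]]]'; python3 -m creep '[[[0,0,0,0],[0,0,0,0],[0,0,0,0],[0,0,0,0],[0,0,0,0],[0,0,0,0],[0,0,0,0],[0,0,0,0]]]'
python3 - <<'E'
from h import *
a,_=ctrl.read_camera("wrist");b,_=ctrl.read_camera("scene")
a=cv2.resize(a[:300,200:440],(400,500));b=cv2.resize(b[130:330,230:390],(400,500))
cv2.imwrite("pics/f.png",np.hstack([a,b])[...,::-1])
E
```

```text
time_s: 14.63
eef_pos: [0.4874, 0.0977, 0.1835]
eef_rot: [[0.952, 0.307, 0.001], [0.307, -0.952, -0.0], [0.001, 0.0, -1.0]]
wrist_force: [0.6, -0.9, -4.9]
gripper_width: 0.501
gripper_force: 30.0
time_s: 15.3
eef_pos: [0.488, 0.0981, 0.182]
eef_rot: [[0.951, 0.308, -0.0], [0.308, -0.951, -0.0], [-0.0, -0.0, -1.0]]
wrist_force: [-0.8, -0.5, -4.4]
gripper_width: 0.501
gripper_force: 30.0
```

View pics/f.png

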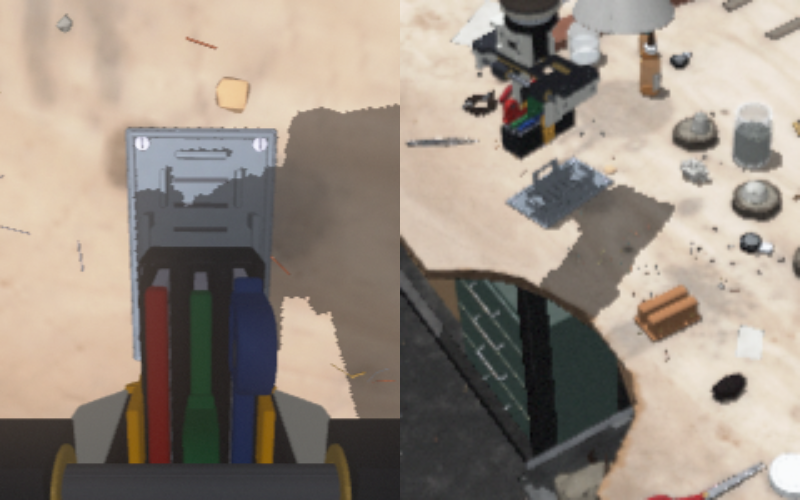

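The cassette is up with all three hones in it, upright, and the dock below is empty. Its underside is at about 0.13 m and it is at rest.

```bash
python3 -c "
from workcell import ctrl
print(ctrl.job_done())"
```

```text
the job is handed in; nothing more can be done
None
```

The job is handed in at about 15 s: the green hone is home in the middle slot, and the cassette with its three hones is held upright and still by its squeezed catches, underside about 13 cm above the bench, with the dock empty below.

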